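# Clamp a sample carrier and prove the grip

### The arm

A 7-joint arm with a two-finger parallel gripper is mounted at the origin on the work surface. World frame = base frame: x ahead of the robot, y to its left, z up, the work surface at z = 0. Lengths are in m, angles in rad, forces in N, time in s.
With the tool pointing down it reaches from about 0.425 to 0.875 m from the base axis. Payload 8.4 kg.
Tool frame: the origin (TCP) lies between the finger pads; the fingertips stand 8 mm ahead of it and the grasp point (between the pads) lies 11 mm behind it (bot.tips_ahead is the distance from the TCP to the fingertips, in m); z points along the fingers, y is the direction in which the jaws open and shut (so a half turn about z gives the same grasp; the last joint's range is limited). The gripper opens to 85 mm and grips with 20 to 120 N. Pads are 22 mm wide; open, the fingers measure 114 mm over their backs; the gripper's body (76 mm by 85 mm) begins 54 mm behind the grasp point. The pads swing forward as they close: fully open they stand 13 mm farther back than shut.
Start: joints at [-1.263, 0.333, 0.04, 1.465, -0.013, 1.343, -0.059], TCP at [0.257, 0.597, 0.239] pointing down, gripper open.
Joint ranges: [-2.58, 2.58], [-0.38, 2.09], [-1.3, 1.39], [0.25, 2.4], [-1.5, 4.64], [0.08, 2.09], [-2.65, 2.65]. Speed limits (rad/s): [2.22, 2.22, 2.79, 2.79, 3.14, 3.14, 3.14].

### API

Orientations are given as a unit quaternion [w, x, y, z].
In Python, from rig import observe, eyes, ticket, spotter, bot gives the robot as it stands.
- The arm moves only by the tool send_rows, never from a script. Its argument "motion" is a list of rows, each a list of 3 entries, a list of its own where there are three numbers: the finger opening in cm, from 0 to 8.54, then the shift along the world's x, y, z in cm, then the turn, a rotation vector about the world's x, y, z in rad. In form: [[gripper, [x, y, z], [rx, ry, rz]], ...]. A call has 1 to 8 rows; each row is the pose to reach, as a shift and turn from the pose commanded when the call began; what a row does not reach only later rows make up. A row lasts 1/10 s, in which the tool goes at most 50 mm and 8.59 degrees, less where a joint would pass 70% of its speed; a pose out of reach is approached as far as the arm can. A call with a gripper value outside its range is refused whole. The fingers move at their own pace and stop on an object; the grip force is fixed at half the most. Time passes only in rows, so rows that repeat a pose let the fingers close. It gives the time, the measured TCP pose, the force and the opening at its end, in the units of the state.
- observe(): the state, without advancing time (a new reading comes with each control period).
- eyes.get_image(name): name is "scene" or "top" or "wrist"; returns (picture, depth): 400x640x3 uint8, red, green, blue; 400x640 float32, m along the optical axis (not along the pixel's ray), 0 where there is no reading.
- eyes.camera_params(name): a dict with "K" (3x3 intrinsics, pixels), "position" and "orientation" of the camera in the world; the wrist camera has in their place "hand_eye" (4x4, takes a point from camera to tool coordinates, whose origin is the TCP and whose axes are the flange's). Camera axes: x right, y down, z forward; pixel columns grow to the right and rows downward; lengths in m; the calibration is good to about 2 mm. The wrist camera is an equidistant fisheye: a pixel r from the principal point sees the ray r / f radians off the axis. A picture is of the moment at which its call begins: read the wrist's pose just before it. camera_params takes no time and is no camera call.
- ticket.close_job(): hands the job in, once; it reports no verdict.
Trained networks look in the newest picture that a camera, given by its name, has taken for a name from the list of things; names that differ only in an ending like _2 or _b are one class to them, and where a whole thing is asked for, a point or a joint stands for the part that bears it (a point fixed in the world has none). Each returns a list of dicts, best first, with "confidence" (0 to 1); they miss things now and then, are a little off and sometimes report something else, mostly with a low value. They report only what shows in the picture. A call takes as long as a camera call. They do not tell look-alikes from the thing itself.
- spotter.find_in(thing, camera): "extent" ([left, top, right, bottom] in pixels, round what is visible of it).
The state is a dict: "t": time; "joint_positions": joint angles; "joint_vel": joint speeds; "joint_efforts": joint torques, N m; "tcp_pos": TCP position; "tcp_rot": TCP orientation; "ft_force": force on the tool from outside, world axes, zero at the start; "torque": the same for the moment, N m; "gripper_width": opening from 0.0 (shut) to 1.0 (fully open).
Only numpy, scipy, OpenCV 4.12 (cv2) and the standard library are available. Lean on these libraries where they do the work, as an engineer would, in place of code of your own. Each camera call takes 0.05 s, during which the arm holds its last target. There are 200 camera calls.

### The job

Push the blue sample carrier along its channel until it butts against the red end stop, then swing the clamp lever clockwise by pushing on its orange upright knob until the screw bites, and lean on the knob with about 15 newtons (never over 22) for about half a second without it turning further. Then prove the grip: with the knob let go, draw the carrier's yellow sprung handle away from the stop, through nearly all its spring travel, and keep it there for about half a second: the carrier must not slip from the stop. Let everything go, and leave the jar, slide box and objective where they stand.

Things in the scene. Friction and masses are not known exactly. Their poses are not given: they have to be found in the camera images.
- clamp: Fixed clamp bench: dark steel base 260 x 130 x 12 mm, long along x, z up; origin at the centre of its underside. Two aluminium rails (inner faces y = +-28, tops z = 26 mm) make a channel along x, floor z = 12. Red end stop at +x (face x = 110, top z = 42). Grey portal 32 mm along x, 126 along y, top z = 78, spans the channel at x = 50 and carries the clamp screw.
- screw_axis (a point): Centre of the top of the lever's hub on the vertical screw axis: x = 50, y = 0, z = 98 mm in the clamp's frame. Hub radius 17 mm.
- lever (a joint): Clamp lever, rad; grows clockwise from above = tightening. It points 110 degrees minus this value, anticlockwise from the clamp's +x. Starts loose (0 to 0.3), with a steady drag of about 7 N at the knob. Its steep thread lowers a brass foot 6 mm per rad on to the carrier: it bites past 0.7 rad, then resistance climbs steeply. Friction keeps what was tightened.
- knob: Orange upright knob at the lever's end, freely revolving about its own axis, diameter 20 mm, 60 mm tall, axis 90 mm from the screw axis. Origin at the centre of its underside, 82 mm above the bench; its top is at 142 mm.
- knob_mid (a point): Point on the knob's axis 40 mm above its underside (122 mm above the bench).
- carrier: Loose blue sample carrier, 170 x 52 x 22 mm, about 0.35 kg, slides with a push of 3 to 6 N in the channel under the portal; x axis towards the stop; origin at the centre of its underside. Against the stop its origin is at x = 25 mm in the clamp's frame; it starts 20 to 45 mm short of that.
- carrier_front (a point): Middle of the top edge of the carrier's stop-side end.
- stop_face (a point): On the stop's face, at the height of the carrier's top; carrier_front is within 3 mm of it when the carrier is home.
- handle (a joint): Travel of the sprung handle along the carrier, m: 0 at rest (towards the stop, solid), up to 0.008 when drawn away from the stop (towards the carrier's -x). Spring 1 N per mm.
- handle_mid (a point): Point on the axis of the sprung handle: a yellow upright post of diameter 18 mm on the carrier, 65 mm behind its centre. The post runs from 35 to 85 mm above the bench; this point is at 68 mm. With the carrier home there are 70 mm free between the post and the portal.
- jar: Bystander: amber jar, diameter 56 mm, 85 mm tall; origin under its centre.
- slidebox: Bystander: green slide box 100 x 80 x 34 mm; origin under its centre.
- objective: Bystander: steel microscope objective standing on end, diameter 38 mm, 60 mm tall; origin under its centre.
Things that resemble listed ones, but are neither listed nor needed, are in the scene too. Of the things that look like the carrier, the smallest one is meant.

How it is judged:
On the way, in this order (a step that is already met when the one before it is completed fails the run):
1. the carrier lies against the end stop (x of carrier in the frame of clamp above 0.0225 m), for 0.2 s.
2. the screw has bitten and takes 10 N at the knob without turning (contact force between the fingers and knob above 10 N and value of joint lever above 0.87 rad and velocity of joint lever between -0.05 and 0.05 rad/s and x of carrier in the frame of clamp above 0.022 m), for 0.4 s.
3. with the lever let go, the sprung handle is drawn out against a carrier that holds (value of joint handle above 0.006 m and x of carrier in the frame of clamp above 0.022 m and contact force between the fingers and knob below 0.1 N), for 0.3 s.
At the end, for the whole second after the job is handed in: carrier within 3 mm of the end stop and at rest, lever still tight (past 0.87 rad), handle sprung back to within 2 mm (x of carrier in the frame of clamp above 0.022 m and value of joint lever above 0.87 rad and value of joint handle below 0.002 m and linear speed of carrier below 0.02 m/s); the robot touches nothing.
It fails at once if more than 22 N on the knob (contact force between anything else and knob above 22 N).
It fails at once if a bystander moved more than 20 mm (distance of any of jar, slidebox, objective from where it was at the start of the episode above 0.02 m).
It also fails if it takes over 70 s, if anything falls off the work surface, if the arm or the gripper's body presses on something with over 40 N, if the wrist force passes 120 N, or if a joint passes its speed limit or range.

## Working session

There is one attempt and no reset: what is moved stays moved. The work goes in short steps, Python scripts to look and compute and a tool call to move; the robot and the scene stay as the last step left them, time stands still between calls to the robot, and variables do not carry over. Pictures are saved under pics/ and viewed, about 8 in all and at most 12, crops included, and the job is handed in when it is done.

Besides the shell and the picture viewer there is one more tool, called after ">>>" by a JSON object that holds its "name" and its "arguments". send_rows: Moves the arm, as the interface text tells. Its arguments: {"type":"object","properties":{"motion":{"type":"array","items":{"type":"array"}}},"required":["motion"]}

```bash
mkdir -p pics; ls
cat > h.py <<'E'
import numpy as np, cv2
from scipy.spatial.transform import Rotation as R
from rig import observe, eyes, ticket, spotter, bot
def Rq(q): return R.from_quat([q[1],q[2],q[3],q[0]]).as_matrix()
def cloud(name):
    im,d=eyes.get_image(name); p=eyes.camera_params(name); K=np.array(p["K"])
    v,u=np.indices(d.shape); 
    c=np.stack([(u-K[0,2])/K[0,0]*d,(v-K[1,2])/K[1,1]*d,d],-1)
    W=c@Rq(p["orientation"]).T+np.array(p["position"]); W[d==0]=np.nan
    return im,d,W
def save(im,n): cv2.imwrite('pics/'+n,im[...,::-1])
E
python3 - <<'E'
from h import *
for n in("top","scene"):
    im,d,W=cloud(n); save(im,n+'1.png'); np.savez('/tmp/%s.npz'%n,im=im,W=W)
    for t in ["clamp","lever","knob","carrier","handle","jar","slidebox","objective"]:
        for r in spotter.find_in(t,n)[:4]:
            l,tp,rr,b=[int(x) for x in r["extent"]]; print(n,t,round(r["confidence"],2),[l,tp,rr,b],np.round(W[(tp+b)//2,(l+rr)//2],3))
s=observe();print({k:np.round(s[k],3) for k in s})
E
```

```text
pics
top clamp 0.74 [338, 134, 395, 232] [ 0.543 -0.09   0.034]
top lever 0.89 [337, 154, 381, 167] [ 0.593 -0.063  0.096]
top knob 0.37 [354, 163, 381, 217] [ 0.523 -0.093  0.036]
top carrier 0.95 [378, 269, 467, 307] [ 0.263 -0.246  0.03 ]
top carrier 0.89 [351, 162, 383, 215] [ 0.529 -0.093  0.035]
top carrier 0.65 [338, 135, 396, 236] [ 0.538 -0.093  0.035]
top carrier 0.57 [231, 218, 314, 241] [0.409 0.164 0.029]
top handle 0.74 [233, 219, 248, 235] [0.409 0.24  0.091]
top handle 0.55 [358, 200, 373, 211] [ 0.476 -0.082  0.087]
top handle 0.53 [389, 282, 404, 302] [ 0.258 -0.161  0.1  ]
top jar 0.81 [430, 150, 456, 173] [ 0.6   -0.287  0.087]
top jar 0.42 [353, 166, 381, 218] [ 0.518 -0.093  0.035]
top jar 0.23 [335, 138, 395, 235] [ 0.534 -0.087  0.038]
top slidebox 0.89 [424, 193, 459, 232] [ 0.469 -0.297  0.036]
top objective 0.69 [279, 156, 294, 173] [0.584 0.13  0.063]
scene clamp 0.88 [212, 183, 297, 273] [ 0.618 -0.088  0.068]
scene lever 0.71 [241, 195, 290, 227] [ 0.527 -0.082  0.035]
scene lever 0.3 [260, 177, 271, 204] [ 0.485 -0.087  0.068]
scene knob 0.58 [281, 196,
[... 594 characters left out ...]
x 0.87 [165, 179, 211, 219] [ 0.498 -0.288  0.033]
scene slidebox 0.73 [260, 179, 276, 205] [ 0.478 -0.082  0.055]
scene objective 0.71 [344, 222, 362, 252] [0.606 0.136 0.045]
{'t': np.float64(0.9), 'joint_positions': array([-1.263,  0.333,  0.04 ,  1.465, -0.013,  1.343, -0.059]), 'joint_vel': array([ 0.001, -0.   , -0.001, -0.   , -0.001,  0.001, -0.   ]), 'joint_efforts': array([ 1.0000e-03, -6.5828e+01,  1.3630e+00, -4.0582e+01,  1.7000e-02,
        3.0000e-03, -0.0000e+00]), 'tcp_pos': array([0.257, 0.597, 0.239]), 'tcp_rot': array([ 0.   ,  0.202,  0.979, -0.   ]), 'ft_force': array([-0.161, -0.457, -0.034]), 'torque': array([-0.01 , -0.056,  0.009]), 'gripper_width': np.float64(1.0)}
```

Run:
```python
from h import *
a=np.load('/tmp/top.npz')['im'][110:260,310:480];b=np.load('/tmp/scene.npz')['im'][160:290,130:310]
a=cv2.resize(a,(510,450),interpolation=cv2.INTER_CUBIC)
save(cv2.resize(a,(680,600)),'c1.png'); save(cv2.resize(b,(792,572),interpolation=cv2.INTER_CUBIC),'c2.png')
```

```text
(no output)
```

View pics/c1.png

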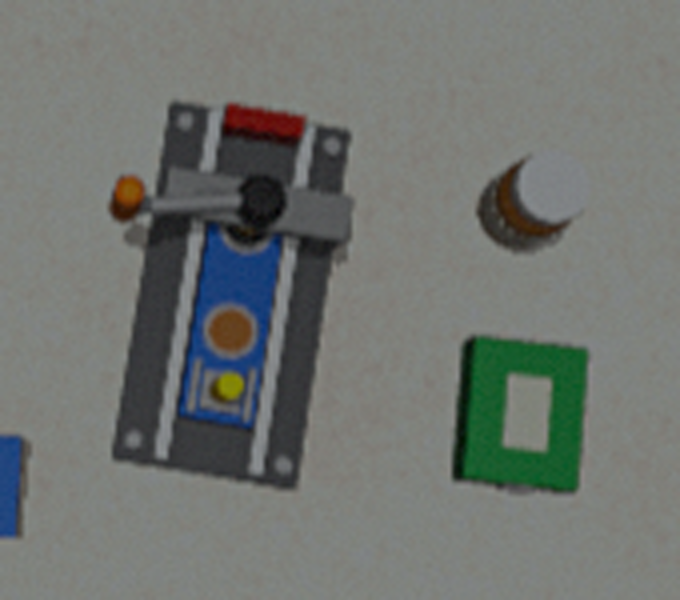

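View pics/c2.png

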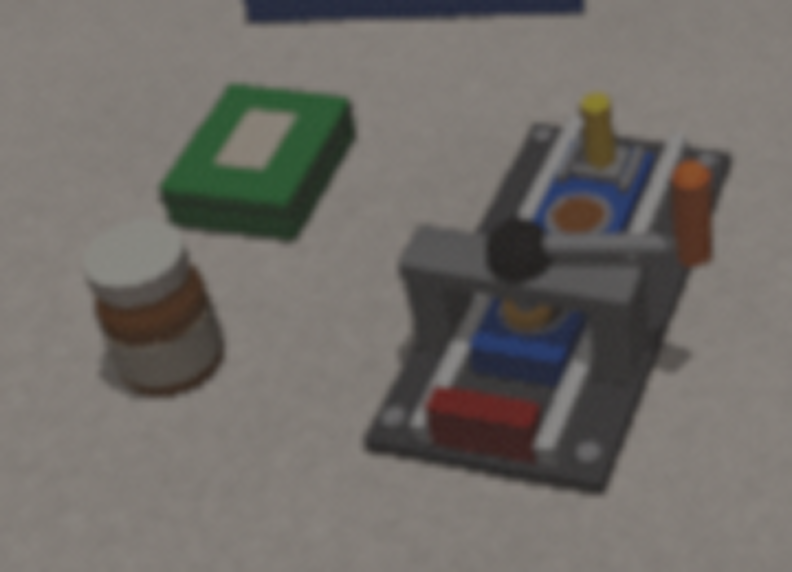

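Run:
```python
from h import *
for n in("top","scene"):
    z=np.load('/tmp/%s.npz'%n);im=z['im'].astype(float);W=z['W'];X=W
    roi=(X[...,0]>.36)&(X[...,0]<.75)&(X[...,1]>-.22)&(X[...,1]<.06)
    hsv=cv2.cvtColor(z['im'],cv2.COLOR_RGB2HSV);h,s,v=[hsv[...,i].astype(int) for i in range(3)]
    gap=roi&(X[...,2]>.006)&(X[...,2]<.030)
    r=cv2.minAreaRect(X[gap][:,:2].astype(np.float32)*1000);print(n,'base',r)
    sel={'red':((h<4)|(h>174))&(s>150),'orange':(h>5)&(h<15)&(s>170)&(X[...,2]>.05),'yellow':(h>22)&(h<35)&(s>150)&(X[...,2]>.03),'blue':(h>100)&(h<125)&(s>140),'black':(v<40)&(X[...,2]>.07)}
    for k,m in sel.items():
        P=X[m&roi];print(k,len(P))
        if len(P): print(' med',np.round(np.median(P,0),4),'min',np.round(np.percentile(P,3,0),3),'max',np.round(np.percentile(P,97,0),3), 'rect',[np.round(q,1) for q in cv2.minAreaRect(P[:,:2].astype(np.float32)*1000)])
    if n=='top':
        p=eyes.camera_params(n);print(p['position'],np.array(p['K'])[0,0])
```

```text
top base ((549.2326049804688, -83.42152404785156), (261.6452331542969, 380.9515686035156), 84.57627868652344)
red 121
 med [ 0.6618 -0.1138  0.0408] min [ 0.654 -0.138  0.029] max [ 0.672 -0.09   0.045] rect [array([ 663.7, -114.3]), array([53.4, 16.2]), np.float64(80.8)]
orange 34
 med [ 0.582  -0.0136  0.1375] min [ 0.579 -0.023  0.104] max [ 0.595 -0.008  0.143] rect [array([587.2, -15.5]), array([15.4, 16.1]), np.float64(89.3)]
yellow 39
 med [ 0.4738 -0.087   0.0832] min [ 0.466 -0.095  0.063] max [ 0.48  -0.08   0.087] rect [array([473. , -87.5]), array([13.4, 15.8]), np.float64(2.4)]
blue 576
 med [ 0.5327 -0.087   0.0327] min [ 0.385 -0.123  0.028] max [0.58  0.058 0.037] rect [array([468.3, -46. ]), array([114.1, 280.4]), np.float64(48.4)]
black 126
 med [ 0.5922 -0.1045  0.0958] min [ 0.579 -0.123  0.071] max [ 0.611 -0.089  0.101] rect [array([ 596.7, -106.9]), array([100. ,  33.4]), np.float64(82.3)]
[0.36725221 0.04850365 1.10810496] 394.0829852955332
scene base ((524.092041015625, -56.53126525878906), (206.42666625976562, 326.1678771972656), 82.28999328613281)
red 101
 med [ 0.668  -0.1134  0.0419] min [ 0.661 -0.137  0.04 ] max [ 0.675 -0.091  0.044] rect [array([ 668.3, -113.6]), array([49.8, 14.9]), np.float64(79.6)]
orange 22
 med [ 0.5972 -0.0153  0.141 ] min [ 0.59  -0.02   0.138] max [ 0.602 -0.01   0.143] rect [array([596.4, -15.1]), array([ 9.6, 12.2]), np.float64(62.7)]
yellow 16
 med [ 0.4795 -0.0861  0.0847] min [ 0.471 -0.092  0.082] max [ 0.486 -0.082  0.087] rect [array([478.6, -85.6]), array([13.9, 10.8]), np.float64(57.1)]
blue 154
 med [ 0.5129 -0.0893  0.0333] min [ 0.389 -0.126  0.028] max [0.625 0.059 0.035] rect [array([491.2, -45.8]), array([101. , 305.2]), np.float64(52.3)]
black 80
 med [ 0.6116 -0.1046  0.0931] min [ 0.595 -0.114  0.084] max [ 0.617 -0.093  0.099] rect [array([ 606.6, -105.5]), array([22.8, 23.3]), np.float64(38.6)]
```

Run:
```python
from h import *
for n,zs in(("top",.0065),("scene",.0065)):
    z=np.load('/tmp/%s.npz'%n);X=z['W']
    m=((X[...,2]>zs)&(X[...,0]>.36)&(X[...,0]<.75)&(X[...,1]>-.22)&(X[...,1]<.06)).astype(np.uint8)
    k,l,st,_=cv2.connectedComponentsWithStats(m,connectivity=4);i=1+np.argmax(st[1:,4]);print(st[i])
    P=X[(l==i)&(X[...,2]<.018)]
    (c,wh,a)=cv2.minAreaRect(P[:,:2].astype(np.float32)*1000);print(n,len(P),c,wh,a)
```

```text
[ 337  136   61   97 4343]
top 1893 (547.097900390625, -98.52710723876953) (130.05673217773438, 259.9024658203125) 81.83930969238281
[ 212  181   84   91 4416]
scene 1305 (550.607177734375, -98.42787170410156) (131.1418914794922, 262.1395263671875) 82.13603210449219
```

>>> {"name": "send_rows", "arguments": {"motion": [[0,[19.3,-29.7,0],[0,0,0.267]],[0,[19.3,-29.7,0],[0,0,0.267]],[0,[19.3,-29.7,0],[0,0,0.267]],[0,[19.3,-29.7,0],[0,0,0.267]],[0,[19.3,-29.7,0],[0,0,0.267]],[0,[19.3,-29.7,0],[0,0,0.267]],[0,[19.3,-29.7,0],[0,0,0.267]],[0,[19.3,-29.7,0],[0,0,0.267]]]}}

```text
t: 1.7
tcp_pos: [0.4543, 0.2931, 0.2399]
tcp_rot: [0.001, 0.075, 0.997, -0.001]
ft_force: [-0.3, 1.2, 0.2]
gripper_width: -0.001
```

>>> {"name": "send_rows", "arguments": {"motion": [[0,[-1.3,-38.1,0],[0,0,0]],[0,[-1.3,-38.1,0],[0,0,0]],[0,[-1.3,-38.1,0],[0,0,0]],[0,[-1.3,-38.1,0],[0,0,0]],[0,[-1.3,-38.1,0],[0,0,0]],[0,[-1.3,-38.1,0],[0,0,0]],[0,[-1.3,-38.1,0],[0,0,0]],[0,[-1.3,-38.1,0],[0,0,0]]]}}

```text
t: 2.5
tcp_pos: [0.4366, -0.0847, 0.2397]
tcp_rot: [0.001, 0.072, 0.997, 0.0]
ft_force: [-1.0, -0.1, -0.7]
gripper_width: 0.003
```

```bash
cat >> h.py <<'E'
def wristcloud():
    s=observe(); im,d=eyes.get_image("wrist"); p=eyes.camera_params("wrist"); K=np.array(p["K"]);H=np.array(p["hand_eye"])
    v,u=np.indices(d.shape); a=(u-K[0,2])/K[0,0]; b=(v-K[1,2])/K[1,1]; r=np.hypot(a,b)+1e-9
    t=np.tan(np.clip(r,0,1.5)); c=np.stack([a/r*t*d,b/r*t*d,d],-1); c[d==0]=np.nan
    T=c@H[:3,:3].T+H[:3,3]
    return im,T@Rq(s["tcp_rot"]).T+np.array(s["tcp_pos"]),s
E
python3 - <<'E'
from h import *
im,X,s=wristcloud(); save(im,'w1.png'); np.savez('/tmp/w.npz',im=im,W=X)
print(s['tcp_pos'],bot.tips_ahead)
hsv=cv2.cvtColor(im,cv2.COLOR_RGB2HSV);h,sa,v=[hsv[...,i].astype(int) for i in range(3)]
for k,m in {'yel':(h>22)&(h<35)&(sa>150),'or':(h>5)&(h<15)&(sa>170),'red':((h<4)|(h>174))&(sa>150)}.items():
    P=X[m&(X[...,2]>.03)]
    if len(P):
        zt=np.nanpercentile(P[:,2],95);Q=P[P[:,2]>zt-.006];print(k,len(P),len(Q),'ztop',zt,np.nanmin(Q,0),np.nanmax(Q,0))
E
```

```text
[ 0.43660962 -0.08465959  0.23974737] 0.008
yel 815 363 ztop 0.10025430094055982 [ 0.24631486 -0.17671941  0.09434289] [0.42409274 0.25764221 0.10215902]
or 636 42 ztop 0.14199180491602734 [ 0.58662956 -0.02327929  0.13998766] [ 0.59719855 -0.01300553  0.14449986]
red 51 51 ztop 0.04408706664282458 [ 0.61221854 -0.12469323  0.04192944] [ 0.67212662 -0.10799292  0.09857228]
```

View pics/w1.png

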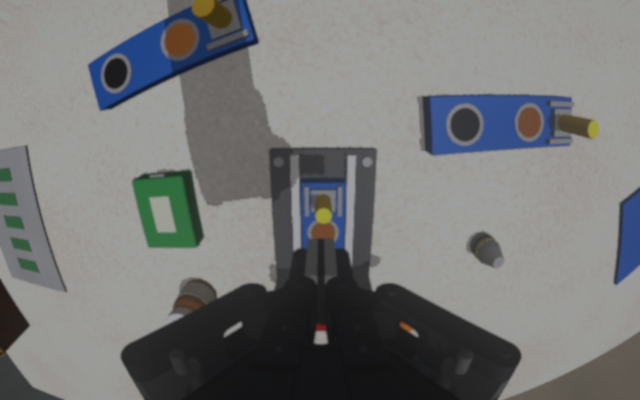

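>>> {"name": "send_rows", "arguments": {"motion": [[0,[0,0,-5],[0,0,0]],[0,[0,0,-10],[0,0,0]],[0,[0,0,-14],[0,0,0]],[0,[0,0,-17.4],[0,0,0]],[0,[0,0,-17.4],[0,0,0]],[0,[0.8,-0.1,-17.4],[0,0,0]],[0,[1.3,-0.18,-17.4],[0,0,0]],[0,[1.3,-0.18,-17.4],[0,0,0]]]}}

```text
t: 3.35
tcp_pos: [0.4527, -0.0829, 0.0672]
tcp_rot: [0.002, 0.07, 0.998, 0.0]
ft_force: [0.2, -0.3, 0.1]
gripper_width: 0.006
```

>>> {"name": "send_rows", "arguments": {"motion": [[0,[0.3,-0.04,0],[0,0,0]],[0,[0.6,-0.08,0],[0,0,0]],[0,[0.9,-0.12,0],[0,0,0]],[0,[1.2,-0.17,0],[0,0,0]],[0,[1.5,-0.21,0],[0,0,0]],[0,[1.8,-0.25,0],[0,0,0]],[0,[2.1,-0.29,0],[0,0,0]],[0,[2.4,-0.33,0],[0,0,0]]]}}

```text
t: 4.15
tcp_pos: [0.4744, -0.0862, 0.0652]
tcp_rot: [-0.0, 0.07, 0.998, -0.0]
ft_force: [-2.8, -0.5, 1.1]
gripper_width: -0.0
```

>>> {"name": "send_rows", "arguments": {"motion": [[0,[0.3,-0.04,0],[0,0,0]],[0,[0.5,-0.07,0],[0,0,0]],[0,[0.7,-0.1,0],[0,0,0]],[0,[0.9,-0.13,0],[0,0,0]],[0,[1.0,-0.14,0],[0,0,0]],[0,[1.1,-0.15,0],[0,0,0]],[0,[1.1,-0.15,0],[0,0,0]]]}}

```text
t: 4.85
tcp_pos: [0.4854, -0.0877, 0.0653]
tcp_rot: [0.0, 0.07, 0.998, -0.0]
ft_force: [-1.4, 0.3, -0.4]
gripper_width: -0.001
```

>>> {"name": "send_rows", "arguments": {"motion": [[0,[0.1,-0.01,0],[0,0,0]],[0,[0.2,-0.03,0],[0,0,0]],[0,[0.2,-0.03,0],[0,0,0]]]}}

```text
t: 5.15
tcp_pos: [0.4874, -0.088, 0.0653]
tcp_rot: [0.0, 0.07, 0.998, -0.0]
ft_force: [-1.2, 0.2, 0.3]
gripper_width: 0.002
```

>>> {"name": "send_rows", "arguments": {"motion": [[0,[0.1,-0.01,0],[0,0,0]],[0,[0.2,-0.03,0],[0,0,0]],[0,[0.2,-0.03,0],[0,0,0]]]}}

```text
t: 5.45
tcp_pos: [0.4894, -0.0883, 0.0653]
tcp_rot: [0.0, 0.07, 0.998, -0.0]
ft_force: [-0.8, 0.3, -0.0]
gripper_width: -0.001
```

>>> {"name": "send_rows", "arguments": {"motion": [[0,[0.1,-0.01,0],[0,0,0]],[0,[0.2,-0.03,0],[0,0,0]]]}}

```text
t: 5.65
tcp_pos: [0.4912, -0.0886, 0.0653]
tcp_rot: [-0.0, 0.07, 0.998, 0.0]
ft_force: [-3.4, 1.6, 1.0]
gripper_width: 0.001
```

>>> {"name": "send_rows", "arguments": {"motion": [[0,[0.1,-0.01,0],[0,0,0]],[0,[0.2,-0.03,0],[0,0,0]]]}}

```text
t: 5.85
tcp_pos: [0.4915, -0.0887, 0.065]
tcp_rot: [-0.002, 0.07, 0.998, 0.0]
ft_force: [-12.0, 2.4, 9.1]
gripper_width: -0.001
```

>>> {"name": "send_rows", "arguments": {"motion": [[0,[0.1,-0.01,0],[0,0,0]],[0,[0.2,-0.03,0],[0,0,0]]]}}

```text
t: 6.05
tcp_pos: [0.4917, -0.0888, 0.0645]
tcp_rot: [-0.004, 0.07, 0.998, 0.001]
ft_force: [-19.4, 1.7, 12.5]
gripper_width: 0.002
```

>>> {"name": "send_rows", "arguments": {"motion": [[0,[-1.0,0.1,0],[0,0,0]],[0,[-3,0.4,0],[0,0,0]],[0,[-3,0.4,5],[0,0,0]],[0,[-3,0.4,10.5],[0,0,0]],[0,[0,3,10.5],[0,0,0.1]],[0,[3,5.5,10.5],[0,0,0.2]],[0,[5.5,7,10.5],[0,0,0.2]],[0,[5.5,7,10.5],[0,0,0.2]]]}}

```text
t: 6.85
tcp_pos: [0.5531, -0.0159, 0.1704]
tcp_rot: [0.001, -0.032, 0.999, -0.0]
ft_force: [0.0, -0.1, -0.3]
gripper_width: -0.002
```

Run:
```python
from h import *
im,d,W=cloud("scene"); save(cv2.resize(im[160:290,190:310],(720,572)),'c3.png')
im,d,W=cloud("top"); save(cv2.resize(im[110:260,310:420],(440,600)),'c4.png')
s=observe();print(s['t'],s['tcp_pos'],s['ft_force'])
```

```text
6.95 [ 0.55046038 -0.01926224  0.17012731] [ 0.10785842 -0.52615532 -1.3666429 ]
```

View pics/c3.png

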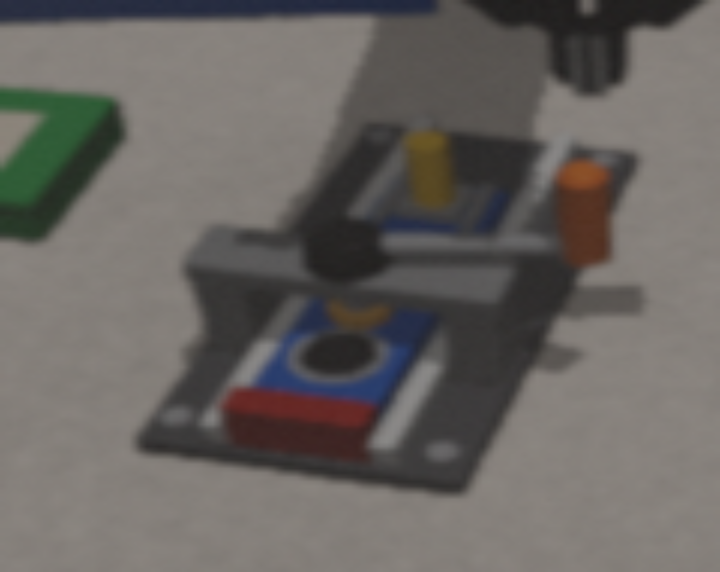

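```bash
python3 -c "
import numpy as np
S=np.array([60.0,-10.57])
for th in [95,90,85,80,75,70,65,60,55,50,46,42]:
    t=np.radians(th);u=np.array([np.cos(t),np.sin(t)]);p=np.array([u[1],-u[0]])
    q=S+9*u-2.1*p; print(th,'lever',round(np.radians(110-(th+8)),2),np.round(q-[55.05,-1.92],2),'yaw',round(np.radians(th-90)-.06,2),np.round(p,2))
"
```

```text
95 lever 0.12 [2.07 0.13] yaw 0.03 [1.   0.09]
90 lever 0.21 [2.85 0.35] yaw -0.06 [ 1. -0.]
85 lever 0.3 [3.64 0.5 ] yaw -0.15 [ 1.   -0.09]
80 lever 0.38 [4.44 0.58] yaw -0.23 [ 0.98 -0.17]
75 lever 0.47 [5.25 0.59] yaw -0.32 [ 0.97 -0.26]
70 lever 0.56 [6.05 0.53] yaw -0.41 [ 0.94 -0.34]
65 lever 0.65 [6.85 0.39] yaw -0.5 [ 0.91 -0.42]
60 lever 0.73 [7.63 0.19] yaw -0.58 [ 0.87 -0.5 ]
55 lever 0.82 [ 8.39 -0.07] yaw -0.67 [ 0.82 -0.57]
50 lever 0.91 [ 9.13 -0.41] yaw -0.76 [ 0.77 -0.64]
46 lever 0.98 [ 9.69 -0.72] yaw -0.83 [ 0.72 -0.69]
42 lever 1.05 [10.23 -1.07] yaw -0.9 [ 0.67 -0.74]
```

>>> {"name": "send_rows", "arguments": {"motion": [[0,[0,0,-3],[0,0,0]],[0,[0,0,-5.2],[0,0,0]],[0,[0.8,0,-5.2],[0,0,0]],[0,[1.2,0,-5.2],[0,0,0]],[0,[1.2,0,-5.2],[0,0,0]]]}}

```text
t: 7.45
tcp_pos: [0.5636, -0.0196, 0.1198]
tcp_rot: [0.001, -0.03, 1.0, -0.0]
ft_force: [0.3, 0.2, -0.1]
gripper_width: 0.002
```

>>> {"name": "send_rows", "arguments": {"motion": [[0,[0.4,0.05,0],[0,0,0]],[0,[0.7,0.1,0],[0,0,0]],[0,[0.9,0.15,0],[0,0,0]],[0,[1.1,0.2,0],[0,0,0]],[0,[1.3,0.25,0],[0,0,0]],[0,[1.5,0.3,0],[0,0,-0.03]]]}}

```text
t: 8.05
tcp_pos: [0.5761, -0.0163, 0.1183]
tcp_rot: [-0.001, -0.015, 1.0, 0.0]
ft_force: [-6.9, -1.2, 4.3]
gripper_width: 0.001
```

>>> {"name": "send_rows", "arguments": {"motion": [[0,[0.25,0.05,0],[0,0,-0.04]],[0,[0.5,0.12,0],[0,0,-0.07]],[0,[0.75,0.17,0],[0,0,-0.1]],[0,[0.95,0.2,0],[0,0,-0.12]],[0,[1.15,0.23,0],[0,0,-0.14]],[0,[1.35,0.25,0],[0,0,-0.16]],[0,[1.55,0.27,0],[0,0,-0.18]],[0,[1.75,0.28,0],[0,0,-0.2]]]}}

```text
t: 8.85
tcp_pos: [0.5936, -0.0131, 0.1183]
tcp_rot: [-0.001, 0.085, 0.996, 0.0]
ft_force: [-6.8, 0.9, 5.2]
gripper_width: 0.0
```

Run:
```python
from h import *
im,d,W=cloud("top"); save(cv2.resize(im[120:240,310:430],(590,590),interpolation=cv2.INTER_CUBIC),'c5.png')
s=observe();print(s['t'],s['tcp_pos'],s['ft_force'])
```

```text
8.9 [ 0.59400936 -0.01305021  0.11827345] [-5.61439977  0.24037589  2.74059286]
```

View pics/c5.png

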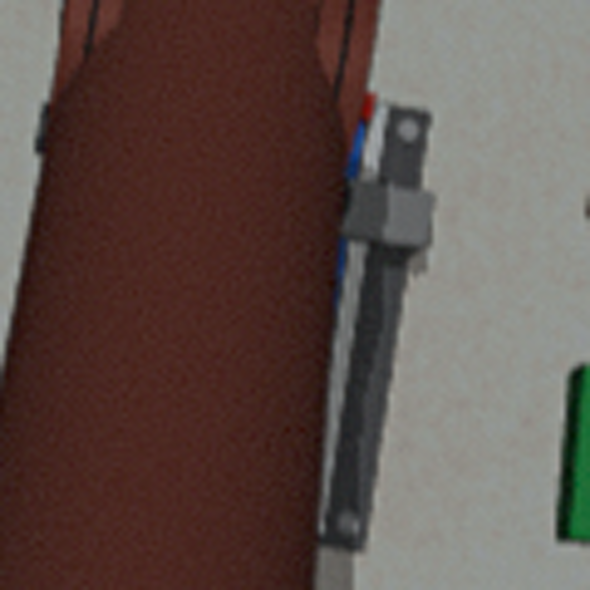

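>>> {"name": "send_rows", "arguments": {"motion": [[0,[0.27,0.0,0],[0,0,-0.03]],[0,[0.54,0.01,0],[0,0,-0.06]],[0,[0.8,0.01,0],[0,0,-0.09]],[0,[1.07,-0.01,0],[0,0,-0.12]],[0,[1.34,-0.03,0],[0,0,-0.15]],[0,[1.6,-0.05,0],[0,0,-0.18]],[0,[1.87,-0.1,0],[0,0,-0.21]],[0,[2.1,-0.14,0],[0,0,-0.24]]]}}

```text
t: 9.7
tcp_pos: [0.6148, -0.0138, 0.1182]
tcp_rot: [-0.001, 0.204, 0.979, 0.0]
ft_force: [-5.9, 2.4, 4.4]
gripper_width: 0.0
```

>>> {"name": "send_rows", "arguments": {"motion": [[0,[0.27,-0.05,0],[0,0,-0.03]],[0,[0.54,-0.1,0],[0,0,-0.06]],[0,[0.8,-0.17,0],[0,0,-0.09]]]}}

```text
t: 10.0
tcp_pos: [0.6229, -0.0153, 0.1182]
tcp_rot: [-0.001, 0.247, 0.969, 0.0]
ft_force: [-6.0, 3.3, 3.9]
gripper_width: -0.001
```

>>> {"name": "send_rows", "arguments": {"motion": [[0,[0.15,-0.04,0],[0,0,-0.02]],[0,[0.3,-0.08,0],[0,0,-0.03]]]}}

```text
t: 10.2
tcp_pos: [0.6259, -0.0161, 0.1182]
tcp_rot: [-0.001, 0.262, 0.965, 0.0]
ft_force: [-6.2, 3.0, 4.6]
gripper_width: 0.001
```

>>> {"name": "send_rows", "arguments": {"motion": [[0,[0.15,-0.05,0],[0,0,-0.02]],[0,[0.3,-0.1,0],[0,0,-0.04]]]}}

```text
t: 10.4
tcp_pos: [0.6289, -0.0169, 0.1182]
tcp_rot: [-0.001, 0.281, 0.96, 0.0]
ft_force: [-5.0, 4.0, 4.5]
gripper_width: 0.002
```

>>> {"name": "send_rows", "arguments": {"motion": [[0,[0.12,-0.05,0],[0,0,-0.01]],[0,[0.25,-0.1,0],[0,0,-0.03]]]}}

```text
t: 10.6
tcp_pos: [0.6314, -0.0178, 0.1182]
tcp_rot: [-0.001, 0.295, 0.955, 0.001]
ft_force: [-5.3, 3.6, 3.0]
gripper_width: -0.002
```

>>> {"name": "send_rows", "arguments": {"motion": [[0,[0.1,-0.04,0],[0,0,-0.01]],[0,[0.2,-0.08,0],[0,0,-0.03]]]}}

```text
t: 10.8
tcp_pos: [0.6335, -0.0185, 0.1182]
tcp_rot: [-0.001, 0.309, 0.951, 0.001]
ft_force: [-4.7, 4.4, 3.8]
gripper_width: 0.002
```

>>> {"name": "send_rows", "arguments": {"motion": [[0,[0.1,-0.05,0],[0,0,-0.01]],[0,[0.2,-0.1,0],[0,0,-0.03]]]}}

```text
t: 11.0
tcp_pos: [0.6355, -0.0194, 0.1183]
tcp_rot: [-0.001, 0.324, 0.946, 0.001]
ft_force: [-3.9, 3.6, 4.1]
gripper_width: 0.0
```

>>> {"name": "send_rows", "arguments": {"motion": [[0,[0.1,-0.05,0],[0,0,-0.01]],[0,[0.2,-0.1,0],[0,0,-0.03]]]}}

```text
t: 11.2
tcp_pos: [0.6375, -0.0202, 0.1182]
tcp_rot: [-0.001, 0.338, 0.941, 0.001]
ft_force: [-6.5, 5.9, 4.5]
gripper_width: -0.003
```

>>> {"name": "send_rows", "arguments": {"motion": [[0,[0.1,-0.05,0],[0,0,-0.01]],[0,[0.2,-0.1,0],[0,0,-0.03]]]}}

```text
t: 11.4
tcp_pos: [0.6394, -0.021, 0.1182]
tcp_rot: [-0.002, 0.352, 0.936, 0.001]
ft_force: [-6.4, 6.0, 5.3]
gripper_width: -0.001
```

>>> {"name": "send_rows", "arguments": {"motion": [[0,[0.1,-0.05,0],[0,0,-0.01]],[0,[0.2,-0.11,0],[0,0,-0.03]]]}}

```text
t: 11.6
tcp_pos: [0.6413, -0.0218, 0.1182]
tcp_rot: [-0.002, 0.366, 0.931, 0.001]
ft_force: [-7.4, 6.0, 5.7]
gripper_width: -0.001
```

>>> {"name": "send_rows", "arguments": {"motion": [[0,[0.1,-0.06,0],[0,0,-0.02]],[0,[0.15,-0.09,0],[0,0,-0.03]]]}}

```text
t: 11.8
tcp_pos: [0.6427, -0.0224, 0.1182]
tcp_rot: [-0.002, 0.379, 0.925, 0.001]
ft_force: [-8.1, 7.6, 6.0]
gripper_width: -0.003
```

>>> {"name": "send_rows", "arguments": {"motion": [[0,[0.08,-0.06,0],[0,0,-0.01]],[0,[0.15,-0.1,0],[0,0,-0.02]]]}}

```text
t: 12.0
tcp_pos: [0.6441, -0.0231, 0.1182]
tcp_rot: [-0.002, 0.388, 0.921, 0.001]
ft_force: [-8.1, 8.0, 6.1]
gripper_width: -0.001
```

>>> {"name": "send_rows", "arguments": {"motion": [[0,[0.08,-0.06,0],[0,0,0]],[0,[0.13,-0.11,0],[0,0,0]]]}}

```text
t: 12.2
tcp_pos: [0.6454, -0.0239, 0.1182]
tcp_rot: [-0.002, 0.388, 0.922, 0.001]
ft_force: [-8.7, 8.1, 7.0]
gripper_width: 0.002
```

>>> {"name": "send_rows", "arguments": {"motion": [[0,[0.07,-0.06,0],[0,0,0]],[0,[0.13,-0.11,0],[0,0,0]]]}}

```text
t: 12.4
tcp_pos: [0.6466, -0.0248, 0.1182]
tcp_rot: [-0.002, 0.388, 0.922, 0.001]
ft_force: [-9.9, 9.0, 7.1]
gripper_width: -0.002
```

>>> {"name": "send_rows", "arguments": {"motion": [[0,[0.05,-0.05,0],[0,0,0]],[0,[0.1,-0.09,0],[0,0,0]],[0,[0.1,-0.09,0],[0,0,0]]]}}

```text
t: 12.7
tcp_pos: [0.6476, -0.0256, 0.1182]
tcp_rot: [-0.002, 0.388, 0.922, 0.001]
ft_force: [-9.3, 8.5, 7.6]
gripper_width: -0.001
```

>>> {"name": "send_rows", "arguments": {"motion": [[0,[0,0,0],[0,0,0]],[0,[0,0,0],[0,0,0]],[0,[0,0,0],[0,0,0]]]}}

```text
t: 13.0
tcp_pos: [0.6476, -0.0256, 0.1182]
tcp_rot: [-0.002, 0.388, 0.922, 0.001]
ft_force: [-9.2, 8.9, 7.4]
gripper_width: -0.002
```

>>> {"name": "send_rows", "arguments": {"motion": [[0,[0.07,-0.06,0],[0,0,0]],[0,[0.13,-0.12,0],[0,0,0]],[0,[0.13,-0.12,0],[0,0,0]],[0,[0.13,-0.12,0],[0,0,0]]]}}

```text
t: 13.4
tcp_pos: [0.6488, -0.0265, 0.1182]
tcp_rot: [-0.003, 0.388, 0.922, 0.001]
ft_force: [-8.8, 9.2, 8.1]
gripper_width: -0.001
```

>>> {"name": "send_rows", "arguments": {"motion": [[0,[0,0,0],[0,0,0]],[0,[0,0,0],[0,0,0]],[0,[0,0,0],[0,0,0]],[0,[0,0,0],[0,0,0]],[0,[0,0,0],[0,0,0]],[0,[0,0,0],[0,0,0]]]}}

```text
t: 14.0
tcp_pos: [0.6489, -0.0265, 0.1182]
tcp_rot: [-0.003, 0.388, 0.922, 0.001]
ft_force: [-9.6, 9.0, 7.6]
gripper_width: 0.002
```

>>> {"name": "send_rows", "arguments": {"motion": [[0,[0.07,-0.07,0],[0,0,0]],[0,[0.13,-0.13,0],[0,0,0]],[0,[0.18,-0.18,0],[0,0,0]],[0,[0.18,-0.18,0],[0,0,0]]]}}

```text
t: 14.4
tcp_pos: [0.6506, -0.0279, 0.1182]
tcp_rot: [-0.003, 0.388, 0.922, 0.002]
ft_force: [-9.2, 10.8, 9.0]
gripper_width: 0.001
```

>>> {"name": "send_rows", "arguments": {"motion": [[0,[0,0,0],[0,0,0]],[0,[0,0,0],[0,0,0]],[0,[0,0,0],[0,0,0]],[0,[0,0,0],[0,0,0]],[0,[0,0,0],[0,0,0]],[0,[0,0,0],[0,0,0]]]}}

```text
t: 15.0
tcp_pos: [0.6506, -0.0279, 0.1182]
tcp_rot: [-0.003, 0.388, 0.922, 0.002]
ft_force: [-10.1, 10.9, 8.4]
gripper_width: 0.0
```

>>> {"name": "send_rows", "arguments": {"motion": [[0,[-0.6,0.6,0],[0,0,0]],[0,[-2.1,2.1,0],[0,0,0]],[0,[-2.1,2.1,4],[0,0,0]],[0,[-2.1,2.1,8],[0,0,0.1]],[0,[-5,5,10],[0,0,0.2]],[0,[-8,9,13],[0,0,0.3]],[0,[-8,13,13],[0,0,0.3]],[0,[-8,13,13],[0,0,0.3]]]}}

```text
t: 15.8
tcp_pos: [0.5712, 0.1057, 0.2494]
tcp_rot: [0.0, 0.243, 0.97, 0.002]
ft_force: [-0.1, 0.5, 0.4]
gripper_width: 0.003
```

Run:
```python
from h import *
A=[]
im,d,W=cloud("scene"); A.append(cv2.resize(im[160:290,190:310],(400,433)))
for n,w in(("top",None),("scene",None)):
    im,d,X=cloud(n)
    hsv=cv2.cvtColor(im,cv2.COLOR_RGB2HSV);h,s,v=[hsv[...,i].astype(int) for i in range(3)]
    roi=(X[...,0]>.4)&(X[...,0]<.72)&(X[...,1]>-.22)&(X[...,1]<.03)
    for k,m in {'or':(h>5)&(h<15)&(s>170)&(X[...,2]>.13),'yel':(h>22)&(h<35)&(s>150)&(X[...,2]>.08)}.items():
        P=X[m&roi]; print(n,k,len(P),P.size and (P[:,:2].min(0),P[:,:2].max(0)))
    if n=='top':A.append(cv2.resize(im[120:240,310:430],(400,433)))
save(np.hstack(A),'c6.png')
s=observe();print(s['t'],s['tcp_pos'],s['ft_force'])
```

```text
top or 24 (array([ 0.64666311, -0.04462576]), array([ 0.66349194, -0.02931347]))
top yel 32 (array([ 0.50075687, -0.09999683]), array([ 0.51408896, -0.08409275]))
scene or 40 (array([ 0.65447858, -0.04361762]), array([ 0.66863107, -0.02964873]))
scene yel 19 (array([ 0.50882694, -0.09606902]), array([ 0.52111922, -0.08546017]))
15.95 [0.57192235 0.09756414 0.2482156 ] [ 0.12871804 -1.42763273 -0.46784765]
```

View pics/c6.png

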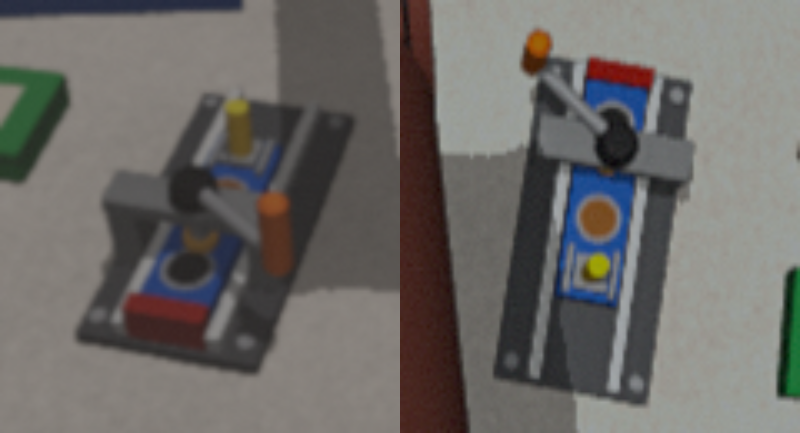

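>>> {"name": "send_rows", "arguments": {"motion": [[0,[17,-17,0],[0,0,0.36]],[0,[17,-17,0],[0,0,0.36]],[0,[17,-17,0],[0,0,0.36]],[0,[17,-17,0],[0,0,0.36]],[0,[17,-17,0],[0,0,0.36]],[0,[17,-17,0],[0,0,0.36]],[0,[17,-17,0],[0,0,0.36]]]}}

```text
t: 16.65
tcp_pos: [0.7417, -0.0765, 0.2465]
tcp_rot: [-0.001, 0.073, 0.997, -0.001]
ft_force: [0.9, 0.4, 0.3]
gripper_width: -0.002
```

Run:
```python
from h import *
im,X,s=wristcloud(); save(im,'w2.png'); np.savez('/tmp/w2.npz',im=im,W=X); print(s['t'],s['tcp_pos'])
roi=(X[...,0]>.38)&(X[...,0]<.72)&(X[...,1]>-.22)&(X[...,1]<.03)
m=(roi&(X[...,2]>.0065)&(X[...,2]<.15)).astype(np.uint8)
k,l,st,_=cv2.connectedComponentsWithStats(m,connectivity=4);i=1+np.argmax(st[1:,4])
P=X[(l==i)&(X[...,2]<.018)];print('base',cv2.minAreaRect(P[:,:2].astype(np.float32)*1000))
hsv=cv2.cvtColor(im,cv2.COLOR_RGB2HSV);h,sa,v=[hsv[...,i].astype(int) for i in range(3)]
for k,q in {'or':(h>5)&(h<17)&(sa>140)&(X[...,2]>.138),'yel':(h>22)&(h<35)&(sa>140)&(X[...,2]>.08),'hub':(X[...,2]>.094)&(X[...,2]<.106)&(v<60),'red':((h<4)|(h>174))&(sa>140)&(X[...,2]>.037)}.items():
    Q=X[q&roi]; print(k,len(Q))
    if len(Q): print(np.round(np.median(Q,0),4),np.round(Q.min(0),4),np.round(Q.max(0),4))
```

```text
16.65 [ 0.74173057 -0.07647462  0.24652894]
base ((606.5946044921875, -106.49758911132812), (130.0279083251953, 147.28872680664062), 81.68264770507812)
or 408
[ 0.6599 -0.0385  0.142 ] [ 0.6519 -0.0476  0.1383] [ 0.6686 -0.0296  0.1447]
yel 0
hub 750
[ 0.6016 -0.104   0.0984] [ 0.5862 -0.1196  0.094 ] [ 0.6577 -0.0472  0.1008]
red 602
[ 0.6678 -0.1134  0.0428] [ 0.6581 -0.1405  0.0404] [ 0.6778 -0.0867  0.045 ]
```

View pics/w2.png

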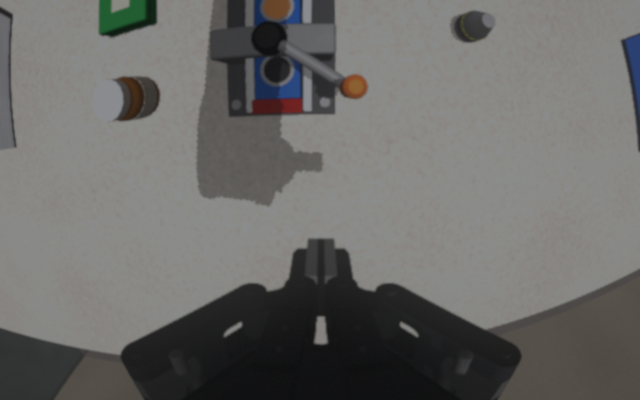

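>>> {"name": "send_rows", "arguments": {"motion": [[0,[-19.6,-2.2,0],[0,0,0]],[0,[-19.6,-2.2,0],[0,0,0]],[0,[-19.6,-2.2,0],[0,0,0]],[0,[-19.6,-2.2,0],[0,0,0]],[0,[-19.6,-2.2,0],[0,0,0]],[0,[-19.6,-2.2,0],[0,0,0]],[0,[-19.6,-2.2,0],[0,0,0]],[0,[-19.6,-2.2,0],[0,0,0]]]}}

```text
t: 17.5
tcp_pos: [0.5468, -0.0934, 0.2484]
tcp_rot: [0.0, 0.069, 0.998, -0.0]
ft_force: [0.3, -0.5, 0.2]
gripper_width: 0.003
```

>>> {"name": "send_rows", "arguments": {"motion": [[0,[0,-0.3,-5],[0,0,0]],[0,[0,-0.3,-10],[0,0,0]],[0,[0,-0.3,-14],[0,0,0]],[0,[0,-0.3,-16.5],[0,0,0]],[0,[0,-0.3,-18.3],[0,0,0]],[0,[-0.5,-0.23,-18.3],[0,0,0]],[0,[-1.0,-0.16,-18.3],[0,0,0]],[0,[-1.0,-0.16,-18.3],[0,0,0]]]}}

```text
t: 18.3
tcp_pos: [0.536, -0.0959, 0.0662]
tcp_rot: [0.0, 0.07, 0.998, 0.0]
ft_force: [-0.2, -0.2, 0.7]
gripper_width: 0.003
```

>>> {"name": "send_rows", "arguments": {"motion": [[0,[-0.15,0.02,0],[0,0,0]],[0,[-0.3,0.04,0],[0,0,0]],[0,[-0.4,0.06,0],[0,0,0]],[0,[-0.4,0.06,0],[0,0,0]]]}}

```text
t: 18.7
tcp_pos: [0.5319, -0.0951, 0.0656]
tcp_rot: [0.0, 0.07, 0.998, 0.0]
ft_force: [1.2, 0.1, 0.6]
gripper_width: -0.003
```

>>> {"name": "send_rows", "arguments": {"motion": [[0,[-0.1,0.01,0],[0,0,0]],[0,[-0.2,0.03,0],[0,0,0]],[0,[-0.2,0.03,0],[0,0,0]]]}}

```text
t: 19.0
tcp_pos: [0.5299, -0.0949, 0.0654]
tcp_rot: [0.0, 0.07, 0.998, -0.0]
ft_force: [0.4, 1.0, 0.2]
gripper_width: 0.0
```

>>> {"name": "send_rows", "arguments": {"motion": [[0,[-0.1,0.01,0],[0,0,0]],[0,[-0.2,0.03,0],[0,0,0]],[0,[-0.2,0.03,0],[0,0,0]]]}}

```text
t: 19.3
tcp_pos: [0.5281, -0.0946, 0.0654]
tcp_rot: [0.0, 0.07, 0.998, -0.0]
ft_force: [1.7, 0.1, -1.4]
gripper_width: -0.001
```

>>> {"name": "send_rows", "arguments": {"motion": [[0,[-0.1,0.01,0],[0,0,0]],[0,[-0.2,0.03,0],[0,0,0]],[0,[-0.2,0.03,0],[0,0,0]]]}}

```text
t: 19.6
tcp_pos: [0.5262, -0.0944, 0.0654]
tcp_rot: [0.0, 0.07, 0.998, -0.0]
ft_force: [4.0, -1.7, -1.9]
gripper_width: -0.001
```

>>> {"name": "send_rows", "arguments": {"motion": [[0,[-0.1,0.01,0],[0,0,0]],[0,[-0.2,0.03,0],[0,0,0]],[0,[-0.2,0.03,0],[0,0,0]]]}}

```text
t: 19.9
tcp_pos: [0.5243, -0.0941, 0.0655]
tcp_rot: [0.001, 0.07, 0.998, -0.0]
ft_force: [6.5, -1.2, -3.6]
gripper_width: -0.002
```

>>> {"name": "send_rows", "arguments": {"motion": [[0,[-0.1,0.01,0],[0,0,0]],[0,[-0.1,0.01,0],[0,0,0]],[0,[-0.1,0.01,0],[0,0,0]]]}}

```text
t: 20.2
tcp_pos: [0.5235, -0.094, 0.0655]
tcp_rot: [0.001, 0.07, 0.998, -0.0]
ft_force: [6.8, -0.5, -3.6]
gripper_width: -0.001
```

>>> {"name": "send_rows", "arguments": {"motion": [[0,[-0.05,0.01,0],[0,0,0]],[0,[-0.05,0.01,0],[0,0,0]],[0,[-0.05,0.01,0],[0,0,0]],[0,[-0.05,0.01,0],[0,0,0]],[0,[-0.05,0.01,0],[0,0,0]],[0,[-0.05,0.01,0],[0,0,0]]]}}

```text
t: 20.8
tcp_pos: [0.5232, -0.0939, 0.0655]
tcp_rot: [0.001, 0.07, 0.998, -0.0]
ft_force: [7.5, -1.6, -4.1]
gripper_width: -0.001
```

Run:
```python
from h import *
F=[]
im,d,W=cloud("scene"); save(cv2.resize(im[160:290,190:310],(720,572),interpolation=cv2.INTER_CUBIC),'c7.png')
for i in range(6):
    eyes.get_image("top"); F.append(observe()['ft_force'])
s=observe();print(s['t'],s['tcp_pos'],np.mean(F,0),np.std(F,0))
```

```text
21.15 [ 0.52314627 -0.09390633  0.06550398] [ 7.20501777 -1.73664955 -4.50042189] [0.30821693 0.44897243 0.43985656]
```

View pics/c7.png

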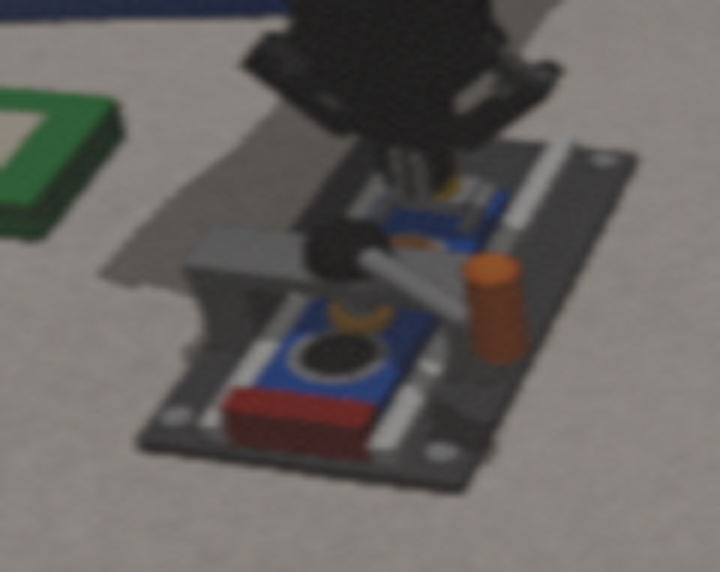

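>>> {"name": "send_rows", "arguments": {"motion": [[0,[0.5,-0.07,0],[0,0,0]],[0,[1.0,-0.14,0],[0,0,0]],[0,[2.2,-0.3,0],[0,0,0]],[0,[2.2,-0.3,0],[0,0,0]],[0,[2.2,-0.3,5],[0,0,0]],[0,[2.2,-0.3,10],[0,0,0]],[0,[2.2,-0.3,15],[0,0,0]],[0,[2.2,-0.3,20],[0,0,0]]]}}

```text
t: 21.95
tcp_pos: [0.5436, -0.097, 0.2672]
tcp_rot: [-0.0, 0.07, 0.998, -0.0]
ft_force: [2.0, 0.7, -0.0]
gripper_width: 0.005
```

>>> {"name": "send_rows", "arguments": {"motion": [[0,[-6,8,0],[0,0,0]],[0,[-6,16,0],[0,0,0]],[0,[-6,24,0],[0,0,0]],[0,[-6,24,0],[0,0,0]],[0,[-6,24,0],[0,0,0]],[0,[-6,24,0],[0,0,0]]]}}

```text
t: 22.55
tcp_pos: [0.4823, 0.1503, 0.2647]
tcp_rot: [-0.001, 0.065, 0.998, 0.0]
ft_force: [0.3, -0.2, 0.4]
gripper_width: -0.001
```

Run:
```python
from h import *
im,d,X=cloud("scene"); A=cv2.resize(im[160:290,190:310],(400,433))
hsv=cv2.cvtColor(im,cv2.COLOR_RGB2HSV);h,s,v=[hsv[...,i].astype(int) for i in range(3)]
roi=(X[...,0]>.4)&(X[...,0]<.72)&(X[...,1]>-.22)&(X[...,1]<.03)
for k,m in {'or':(h>5)&(h<15)&(s>170)&(X[...,2]>.13),'yel':(h>22)&(h<35)&(s>150)&(X[...,2]>.08)}.items():
    P=X[m&roi]; print(k,len(P),P[:,:2].min(0),P[:,:2].max(0))
im,d,X=cloud("top"); save(np.hstack([A,cv2.resize(im[120:240,310:430],(400,433))]),'c8.png')
for t in("jar","slidebox","objective"):
    r=spotter.find_in(t,"top")
    if r: print(t,r[0])
s=observe();print(s['t'],s['tcp_pos'],s['ft_force'])
```

```text
or 33 [ 0.65659795 -0.04356216] [ 0.66808651 -0.02927287]
yel 19 [ 0.50716499 -0.09615128] [ 0.51992081 -0.08463096]
jar {'extent': [428.6, 149.0, 459.9, 171.9], 'confidence': 0.55}
slidebox {'extent': [422.8, 192.4, 457.2, 232.1], 'confidence': 0.93}
objective {'extent': [283.1, 157.3, 293.9, 173.4], 'confidence': 0.4}
22.8 [0.48466314 0.14155104 0.26524671] [ 0.73074963 -0.12635871  0.25391774]
```

View pics/c8.png

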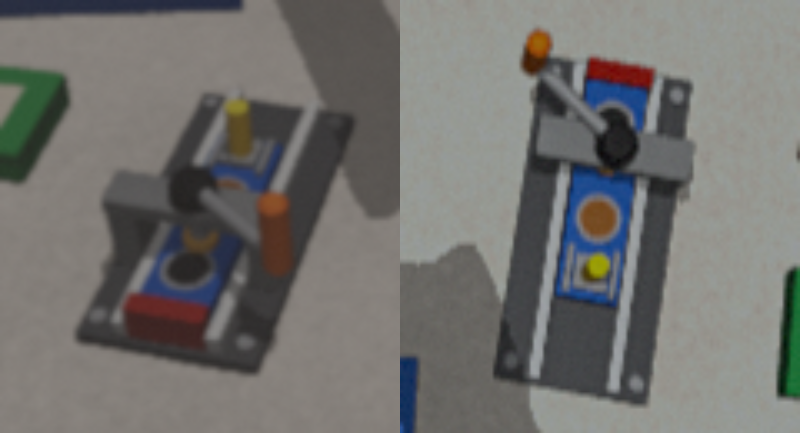

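```bash
python3 -c "
from rig import ticket
print(ticket.close_job())"
```

```text
the job is handed in; nothing more can be done
None
```

I ran the whole sequence and handed the job in at about 23 s of the 70 s allowed. No verdict was reported, so what follows rests on my own measurements.

- **Carrier home:** I pushed the carrier by its handle post until the force jumped to about 19 N against the stop. The pictures show it touching the red stop.
- **Clamp tight:** I swung the knob clockwise and leaned on it with about 15 N horizontally, about 17 N in total. I held this for over 0.6 s, and the tool did not move during the hold.
- **Grip proved:** With the knob let go, I drew the handle out. The force was about 7.4 N, so about 7.4 mm of travel, held for about 0.9 s. The carrier stayed at the stop.
- **Let go:** I released everything and moved the arm away. The final pictures show the carrier at the stop, the lever where it was left and the handle sprung back. The jar, slide box and objective were found where they stood at the start, within a few pixels.

Three checks disagreed or were weak:

- **Lever angle:** The cameras put the lever at 0.92 to 0.95 rad. Working back from where the fingers touched the knob gave about 1.0. Both are past the 0.87 needed.
- **Handle position:** After the draw, the scene camera's depth put the post about 1.4 mm farther from the stop than before. That is under one pixel, and the pictures show no shift.
- **Upward force:** While I leaned on the knob the wrist sensor also read about 8 N upward, which I did not explain. It is counted in the 17 N total, which stayed under the 22 N limit.

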